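# Unload the drilled block from the toggle-clamp jig and put it away in the slide-out tray

## Task

Flip the toggle clamp on the sloped drilling jig fully over to its open position, take out the drilled wooden block and lay it flat in the pulled-out aluminium tray without letting it drop. Then press down the black release lever on the front of the tray and push the tray fully home with the block lying flat in it. Leave the clamp open and leave the other things on the table where they are.

Things in the scene. Friction and masses are not known exactly. Their poses are not given: they have to be found in the camera images.
- jig: Fixed steel drilling jig. Origin on the table under the block, z up. Base plate x -55 to +145, 130 wide. Its face slopes up at 30 degrees along its +x (its yaw is 2.15 to 2.55 rad, so the block's side faces away from the robot). Directions used below, in jig axes: u = (cos30, 0, sin30) up the slope; n = (-sin30, 0, cos30) square out of the face.
- nest (a point): Point on the sloped face under the block's centre, 75 above the jig's origin; u, n below are from here. Face 110 wide, u -60 to 169. Two strips hold the block's underside at n = 10; a 22 high ledge (u -57 to -45) stops its lower end. Four pins, 8 diameter, 24 high, at u = +-36, y = +-27.5. Between the pins the block's long sides are free.
- clamp_pivot (a point): Clamp arm's pivot, u = 85, n = 52, between cheeks (u 72 to 158, 38 wide, 60 high). Shut, the arm lies down the slope, top at n = 58. Open, it stands 76 degrees up, tip near u = 70, n = 111. Beside it two fixed guard plates (u 58 to 90, y = +-20 to 25, up to n = 108): from straight above they and the arm overhang the block, so take the block square to the slope, tool tilted 30 degrees.
- clamp_pad (a point): Centre of the underside of the clamp arm's rubber pad, 18 diameter; on the block at u = 32 when shut; open, at u = 58, n = 99.
- clamp_handle (a joint): Toggle handle. 0 = shut, along n (leaning 30 degrees towards -x of the jig); 1.3 = fully open, turned about the jig's +y: its end goes up and over to +x, away from the block. A spring resists to about 0.45 rad (6 to 8 N at 100 mm from the pivot; damped, so more if fast), then carries it on and holds it open. The arm lifts with it.
- handle_pivot (a point): Hinge axis of the clamp handle (along the jig's y), u = 108, n = 35. It does not move with the handle.
- handle_end (a point): End of the handle, 128 mm from its pivot, on its axis. The grip is a black cylinder of 20 diameter from 55 to 128 mm from the pivot; below it a 14 mm square steel bar.
- block: The drilled wooden block, 90 (x) x 44 (y) x 26 (z), about 90 g (0.7 to 1.4 times), three dark holes on top. Origin at the centre of its underside, z out of its top; in the jig its x runs up the slope. Grip it across its 44 mm width, at its middle or up to 10 mm towards its lower (-x) end.
- cabinet: The fixed grey tray unit, on the other side of the table from the jig (either may be left or right). Origin on the table, x runs into the unit. Housing x = 95 to 295, 232 wide, 102 high, open at the front (x = 95); a jar, 60 tall, is fixed on its roof at x = 215, y = 60. The pulled-out tray stands in front of it.
- tray (a joint): How far the tray has gone in, along the unit's +x: 0 = fully pulled out and locked by its catch, 0.160 m = fully home at its end stop (front wall then 5 mm in front of the housing). Sliding friction about 2 N plus 6 N s/m. It cannot move in while the release lever is up.
- tray_floor (a point): Centre of the tray's inner floor, moves with the tray (axes as the tray unit's: x into the unit, z up). Inside 150 (x) x 190 (y), walls 5 thick, 50 high above this floor; the floor is 35 above the table.
- tray_front (a point): Top edge of the tray's front wall, in the middle of the outer face, 85 above the table; the outer face is a flat wall facing the unit's -x, 200 wide, down to 30 above the table. Push it here, between the lever and the top edge.
- release_lever (a joint): Angle of the slide-release lever: 0 = up (catch locked), 0.35 = fully down. The catch is free from about 0.25. It takes about 5 N at its pad and stays where it is left, no spring.
- lever_pad (a point): Point on top of the black lever tab at which to press down, about 50 above the table when up, 39 when down. The tab is 42 wide (y), 5 thick, and stands out 48 from the tray's front wall towards the unit's -x at mid-width, hinged 4 mm in front of the wall; this point is 38 out from the wall.
- screwdriver: Bystander, leave alone: screwdriver with a black handle, 200 long, 26 thick, lying loose between the jig and the tray unit.
- weight: Bystander, leave alone: plain steel slug, 24 diameter, 40 tall, standing on the table beside the jig.
- hammer: Bystander, leave alone: hammer with a wooden handle, 260 long, lying at the side of the table.
- offcut: Bystander, leave alone: plain undrilled wooden offcut, 75 x 44 x 26, lying at the side of the table (not the drilled block).
- wrench: Bystander, leave alone: flat steel wrench, 180 long, lying near the robot.
- mug: Bystander, leave alone: white mug, 80 diameter, 90 tall, standing towards the side of the table.
Things that resemble listed ones, but are neither listed nor needed, are in the scene too. What is shaped like the block but red or turquoise is not meant.

How it is judged:
On the way, in this order (a step that is already met when the one before it is completed fails the run):
1. the clamp handle is flipped over centre to open (value of joint clamp_handle above 1 rad), for 0.2 s.
2. the block is lifted clear of the jig (distance of block from where it was at the start of the episode above 0.06 m), for 0.1 s.
3. the block lies flat in the pulled-out tray, let go (x of block in the frame of tray_floor between -0.075 and 0.075 m and y of block in the frame of tray_floor between -0.095 and 0.095 m and z of block in the frame of tray_floor between -0.005 and 0.035 m and (angle between block's own z axis and vertical below 0.12 rad or angle between block's own z axis and vertical above 3.02 rad) and contact force between the fingers and block below 0.1 N and linear speed of block below 0.05 m/s and value of joint tray below 0.02 m), for 0.2 s.
4. the release lever is pressed down (value of joint release_lever above 0.22 rad), for 0.1 s.
5. the tray is pushed home (value of joint tray above 0.152 m), for 0.2 s.
At the end, for the whole second after the job is handed in: The clamp handle is open (beyond 1.0 rad), the tray is home (within 8 mm of its end stop), and the block lies flat (within 7 degrees, either face up) on the tray's floor, inside its walls, let go and at rest (value of joint clamp_handle above 1 rad and value of joint tray above 0.152 m and x of block in the frame of tray_floor between -0.075 and 0.075 m and y of block in the frame of tray_floor between -0.095 and 0.095 m and z of block in the frame of tray_floor between -0.005 and 0.035 m and (angle between block's own z axis and vertical below 0.12 rad or angle between block's own z axis and vertical above 3.02 rad) and linear speed of block below 0.03 m/s); the robot touches nothing.
It fails at once if the block falls or is thrown (faster than 0.75 m/s while not held) (contact force between the fingers and block below 0.1 N and linear speed of block above 0.75 m/s).
It fails at once if one of the bystanders is moved more than 40 mm (distance of any of screwdriver, weight, hammer, offcut, wrench, mug from where it was at the start of the episode above 0.04 m).
It also fails if it takes over 58 s, if anything falls off the work surface, if the arm or the gripper's body presses on something with over 40 N, if the wrist force passes 120 N, or if a joint passes its speed limit or range.

## Robot

A 6-joint arm with a two-finger parallel gripper is mounted at the origin on the work surface. World frame = base frame: x ahead of the robot, y to its left, z up, the work surface at z = 0. Lengths are in m, angles in rad, forces in N, time in s.
With the tool pointing down it reaches from about 0.275 to 1 m from the base axis. Payload 8.4 kg.
Tool frame: the origin (TCP) lies midway between the tips of the shut fingers; the grasp point (between the pads) lies 19 mm behind it; z points along the fingers, y is the line along which they close (so a half turn about z gives the same grasp; the last joint's range is limited). The gripper opens to 85 mm and grips with 20 to 120 N. Pads are 22 mm wide; open, the fingers measure 114 mm over their backs; the gripper's body (76 mm by 85 mm) begins 54 mm behind the grasp point. The pads swing forward as they close: fully open they stand 13 mm farther back than shut.
Start: joints at [1.321, 0.353, 1.633, -0, 1.155, -0.002], TCP at [0.153, 0.606, 0.21] pointing down, gripper open.
Joint ranges: [-2.63, 2.63], [-0.92, 2.1], [0.06, 2.66], [-1.3, 4.44], [0, 2.69], [-3.02, 3.02]. Speed limits (rad/s): [2.22, 2.22, 2.79, 3.14, 3.14, 3.14].

## Interface

Orientations are given as a unit quaternion [x, y, z, w].
In Python, from bench import * gives the robot as it stands.
- The arm moves only by the tool move_arm, never from a script. Its argument "series" is a list of rows, each a list of 7 numbers: the opening, from 0 (shut) to 1 (fully open), then the shift along the world's x, y, z in mm, then the turn, a rotation vector about the world's x, y, z in degrees. In form: [[jaw, x, y, z, rx, ry, rz], ...]. A call has 1 to 8 rows; each row is the pose to reach, as a shift and turn from the pose commanded when the call began; what a row does not reach only later rows make up. A row lasts 1/8 s, in which the tool goes at most 62.5 mm and 10.7 degrees, less where a joint would pass 70% of its speed; a pose out of reach is approached as far as the arm can. A call with a gripper value outside its range is refused whole. The fingers move at their own pace and stop on an object; "force" is the grip in N (left out, the last holds). Time passes only in rows, so rows that repeat a pose let the fingers close. It gives the time, the measured TCP pose, the force, the opening and the grip force at its end, in the units of the state.
- get_state(): the state, without advancing time (a new reading comes with each control period).
- read_camera(name): name is "scene" or "top"; returns (picture, depth): 400x640x3 uint8, blue, green, red; 400x640 float32, m along the optical axis (not along the pixel's ray), 0 where there is no reading.
- calibration(name): a dict with "fov_y" (degrees; the focal length in pixels is half the picture's height over the tangent of half this angle, whatever the lens; pixels are square), "cx", "cy" (the principal point, pixels), "extrinsics" (4x4, takes a point from world to camera coordinates). Camera axes: x right, y down, z forward; pixel columns grow to the right and rows downward; lengths in m; the calibration is good to about 2 mm. A picture is of the moment at which its call begins. calibration takes no time and is no camera call.
- finish_job(): hands the job in; it is judged then, once.
The state is a dict: "time": time; "joint_positions": joint angles; "qd": joint speeds; "joint_efforts": joint torques, N m; "position": TCP position; "orientation": TCP orientation; "contact_force": force on the tool from outside, world axes, zero at the start; "ft_torque": the same for the moment, N m; "opening": finger opening in m; "finger_force": force on a finger pad.
Only numpy, scipy, OpenCV 4.12 (cv2) and the standard library are available. Lean on these libraries where they do the work, as an engineer would, in place of code of your own. Each camera call takes 0.05 s, during which the arm holds its last target. There are 200 camera calls.

## Working session

There is one attempt and no reset: what is moved stays moved. The work goes in short steps, Python scripts to look and compute and a tool call to move; the robot and the scene stay as the last step left them, time stands still between calls to the robot, and variables do not carry over. Pictures are saved under pics/ and viewed, at most 10 in all, crops included, and the job is handed in when it is done.

Besides the shell and the picture viewer there is one more tool, called after "Request:" by a JSON object that holds its "method" and its "body", one argument or row to a line. move_arm: Moves the arm, as the interface text tells. Its arguments: {"type":"object","properties":{"series":{"type":"array","items":{"type":"array","items":{"type":"number"}}},"force":{"type":"number"}},"required":["series"]}

```bash
ls; mkdir -p pics; python3 - <<'E'
from bench import *
import cv2, numpy as np
for n in ("scene","top"):
    p,d=read_camera(n); cv2.imwrite(f"pics/{n}0.png",p); np.save(f"pics/{n}0.npy",d)
    c=calibration(n); print(n,c["fov_y"],c["cx"],c["cy"]); print(np.round(c["extrinsics"],4).tolist())
s=get_state(); print(s)
E
```

```text
pics
scene 57.74800423011867 317.98739272504764 200.5833279223582
[[0.4433, 0.8964, -0.0021, -0.2353], [0.7788, -0.3863, -0.4943, -0.3396], [-0.4439, 0.2175, -0.8693, 1.4105], [0.0, 0.0, 0.0, 1.0]]
top 50.67992626913525 312.9378620600878 198.49142914271658
[[0.0202, -0.9997, -0.0115, 0.0062], [-0.9966, -0.0192, -0.0795, 0.5337], [0.0793, 0.0131, -0.9968, 1.3327], [0.0, 0.0, 0.0, 1.0]]
{'time': 0.1, 'joint_positions': array([ 1.32058348e+00,  3.53573780e-01,  1.63404609e+00, -3.84351587e-05,
        1.15522278e+00, -2.38551508e-03]), 'qd': array([-0.00024257, -0.00149547, -0.00204118,  0.00014565, -0.00078835,
        0.00126019]), 'joint_efforts': array([-4.74552908e-04, -6.06362987e+01, -3.42821395e+01,  1.05803869e-05,
        3.93629933e-03,  6.74140074e-05]), 'position': array([0.15320284, 0.60546492, 0.20964582]), 'orientation': array([ 1.23589066e-01,  9.92333287e-01, -6.22234046e-04, -6.12900471e-05]), 'contact_force': array([ 0.29687178, -0.0130697 , -0.07169239]), 'ft_torque': array([ 0.05815303, -0.03572158,  0.02686431]), 'finger_force': 0.0, 'opening': 0.08537589031438421}
```

View pics/scene0.png

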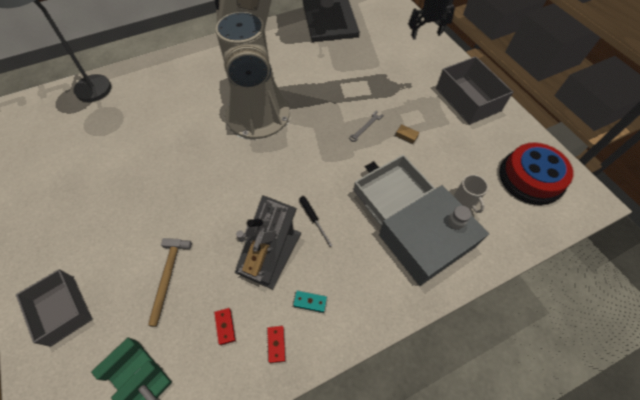

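View pics/top0.png

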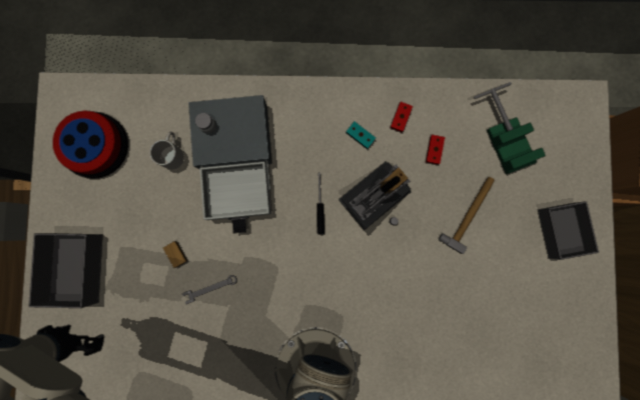

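The scene view shows the jig at about (268,240) with the drilled wooden block at (258,258), and the tray unit at (420,215) with its black lever at (372,168). In the top view the jig is at (375,193), the block at (393,185), the tray at (236,190) and the lever at (239,226).

Block candidates, by scene pixels:
- Wooden block with holes in the jig (258,258): fits the description.
- Plain offcut (407,133): undrilled.
- Red ones (225,326) and (276,344), and turquoise (310,301): excluded by colour.

I'll confirm with an enlarged crop.

```bash
cat > h.py <<'E'
import numpy as np, cv2
from bench import *
def cam(n):
    c=calibration(n); f=200/np.tan(np.radians(c["fov_y"]/2)); return f,c["cx"],c["cy"],np.array(c["extrinsics"])
def cloud(n,d):
    f,cx,cy,E=cam(n); v,u=np.mgrid[:400,:640]
    P=np.stack([(u-cx)/f*d,(v-cy)/f*d,d],-1); return (P-E[:3,3])@E[:3,:3]
def ray(n,u,v,z):
    f,cx,cy,E=cam(n); R=E[:3,:3]; o=-R.T@E[:3,3]; r=R.T@np.array([(u-cx)/f,(v-cy)/f,1]); return o+r*(z-o[2])/r[2]
def proj(n,P):
    f,cx,cy,E=cam(n); q=np.atleast_2d(P)@E[:3,:3].T+E[:3,3]; return np.c_[q[:,0]/q[:,2]*f+cx,q[:,1]/q[:,2]*f+cy]
E
python3 - <<'E'
from h import *
a=cv2.imread("pics/scene0.png")[190:290,225:305]; b=cv2.imread("pics/top0.png")[155:235,330:420]
c=cv2.imread("pics/scene0.png")[150:285,345:495]; d=cv2.imread("pics/top0.png")[90:240,180:280]
R=lambda x:cv2.convertScaleAbs(cv2.resize(x,(400,300),interpolation=cv2.INTER_CUBIC),alpha=1.6)
cv2.imwrite("pics/crop1.png",np.vstack([np.hstack([R(a),R(b)]),np.hstack([R(c),R(d)])]))
W=cloud("top",np.load("pics/top0.npy"))
p=cv2.imread("pics/top0.png")
# heights over jig
print((W[158:232:4,336:416:5,2]*1000).astype(int))
E
```

```text
[[   0    0    0    3   -4    0    3    1   -2   -1   -3   -1    3    1
    -1   -6]
 [   0   -4   -2    0    3   -3    0    2   -1    0    9    0    0    0
    -1    0]
 [  -1   -2   -2    4    0    1    0    3    4   11   51   44   66   -4
    -4    0]
 [   2 1370    0    0   -4    0    1    0    6   65   64   71   92   86
     3    1]
 [   2   -1   -3   -5   -2    2   -6    8   76   73   67  105   99   89
     1    4]
 [   1    0   -4   -2    0   -1    8   91   86   79  118  110  272   95
    82    0]
 [1370   -4   -3    1    2    7  110   99   99  125  124  262  268   97
    73   -4]
 [  -1    0    0   -5   15  114  107  103  170  114  241  249  108  196
    47   -2]
 [   5   -1    2   15  133  120  123  187   98 1370  229  129  210   68
    55    5]
 [   0    3   10  139  134  136  128  163  187   98  168  187   79   69
     9   -4]
 [  -4   10  156  144  146  141  137  175  160  177   89   87   84   15
    -2    1]
 [   1   12  154  165  149  183  180  160  192  120  102   89    7    4
    -5    1]
 [   0   -2  154  156  154  152  179  202  131  108  106   10   -2   -6
     0    2]
 [   0    0    1  159  159  153  184  137  125  116    5    2    0    1
     0    1]
 [   0    0    1   12  154  155  152  140  131  118    1   -6    0   -2
     5    2]
 [   5    2    0   -1  152  160  148  142  138   -3    1   40   39   -4
     4    4]
 [   0    2    0    1    4  159  153  145    2    5   -1   42   40   -5
    -3    2]
 [   1    2    0    6   -7   11  160   -2   -1    0   -3    0   -2    0
    -1    0]
 [   3    0    6    0    0    1    4    1   -1    1    0    1    0   -1
    -1    0]]
```

View pics/crop1.png

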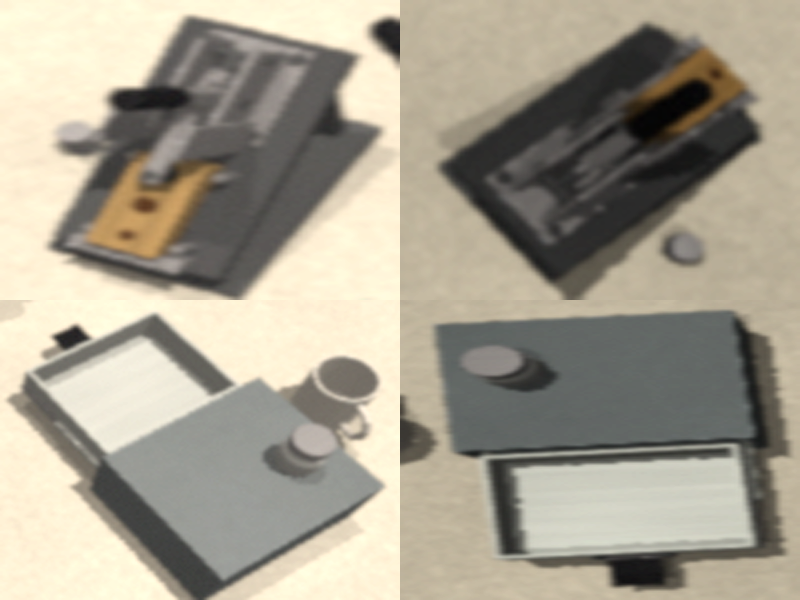

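The enlarged crop confirms it: the block under the clamp pad is wooden with dark holes (scene crop (120,205)). The clamp is shut with its black grip sticking up. The tray is pulled out and empty, with its black lever tab at crop (640,570). Next I measure poses from the depth.

```bash
cat > meas.py <<'E'
from h import *
def rect(pts):
    (c,s,a)=cv2.minAreaRect((pts*1000).astype(np.float32)); return np.round(c,1),np.round(s,1),round(a,2)
def big(mask):
    m=cv2.morphologyEx(mask.astype(np.uint8),cv2.MORPH_OPEN,np.ones((3,3))); k,l,s,_=cv2.connectedComponentsWithStats(m); i=1+np.argmax(s[1:,4]); return l==i
if __name__=="__main__":
  for n in("top","scene"):
    W=cloud(n,np.load(f"pics/{n}0.npy")); u=proj(n,[[.55,-.12,.08],[.55,.33,.08]]) ; print(n)
    X,Y,Z=W[...,0],W[...,1],W[...,2]
    J=(X>.35)&(X<.75)&(Y>-.32)&(Y<.05)
    t=J&(Z>.04)&(Z<.17)
    P=W[t]; best=None; rng=np.random.default_rng(0)
    nrm0=None
    for _ in range(2000):
        q=P[rng.choice(len(P),3,False)]; m=np.cross(q[1]-q[0],q[2]-q[0]); L=np.linalg.norm(m)
        if L<1e-4: continue
        m/=L; m*=np.sign(m[2])
        if abs(m[2]-.866)>.04: continue
        c=(abs((P-q[0])@m)<.004).sum()
        if best is None or c>best[0]: best=(c,m,q[0])
    I=P[abs((P-best[2])@best[1])<.006]
    for _ in range(5):
        o=I.mean(0); m=np.linalg.svd(I-o,full_matrices=0)[2][2]; m*=np.sign(m[2]); I=P[abs((P-o)@m)<.006]
    yaw=np.arctan2(-m[1],-m[0])
    print("face n",len(I),np.round(m,3),"tilt",np.degrees(np.arccos(m[2])),"yaw",yaw,"o",o)
    for s in (yaw,):
        ex=np.array([np.cos(s),np.sin(s),0]); ey=np.array([-ex[1],ex[0],0]); uu=ex*.866+np.array([0,0,.5])
        # contour rect in face coords
        q=np.c_[I@uu,I@ey]; c,sz,a=rect(q); print("rect u,y",c,sz,a)
    H=big((abs(Z-.102)<.006)&(X>.4)&(Y>.1)); print("roof",rect(W[H][:,:2]))
    c=rect(W[H][:,:2])
    T=(abs(Z-.085)<.006)&(X>.4)&(X<.75)&(Y>.1)&(Y<.5)&~cv2.dilate(H.astype(np.uint8),np.ones((5,5))).astype(bool)
    T=T&(cv2.filter2D(T.astype(np.float32),-1,np.ones((3,3)))>3)
    print("rim",T.sum(),rect(W[T][:,:2]))
    F=big((abs(Z-.035)<.006)&(X>.4)&(Y>.1)); print("floor",rect(W[F][:,:2]),W[F].mean(0))
    B=cv2.inRange(cv2.imread(f"pics/{n}0.png"),(0,0,0),(30,30,30))>0
    B=B&(abs(Z-.05)<.015)&(X>.38)&(X<.62)&(Y>.15)&(Y<.45); print("lever",B.sum(),np.median(W[B],0), rect(W[B][:,:2]) if B.sum()>4 else 0)
E
python3 meas.py
```

```text
top
face n 1320 [ 0.329 -0.394  0.858] tilt 30.864147916110717 yaw 2.265759277960765 o [ 0.53524856 -0.16269215  0.11506571]
rect u,y [-370.6 -306.6] [233.  109.8] 0.25
roof (array([733.5, 282.3]), array([201.2, 232.6]), 6.59)
rim 487 (array([563.3, 331.6]), array([383.5, 211.7]), 78.42)
floor (array([551.2, 265. ]), array([148. , 185.7]), 6.64) [0.55066055 0.26543606 0.03484336]
lever 204 [0.44988957 0.25202582 0.05043265] (array([499.5, 316.8]), array([230.2,  79.9]), 41.59)
scene
face n 1384 [ 0.326 -0.387  0.862] tilt 30.4281094504453 yaw 2.2712803070080767 o [ 0.55721729 -0.16789822  0.10442063]
rect u,y [-376.  -304.1] [111.4 230.2] 89.9
roof (array([735.7, 278.7]), array([201.2, 234.7]), 6.51)
rim 389 (array([564.1, 329.9]), array([386.3, 208.8]), 76.72)
floor (array([542. , 269.6]), array([136.3, 172.6]), 6.88) [0.54230935 0.26893824 0.03361855]
lever 41 [0.44098268 0.24486821 0.04908001] (array([440.9, 244.9]), array([17.2, 29.8]), 6.01)
```

```bash
cat >> h.py <<'E'
YAW=2.268
EX=np.array([np.cos(YAW),np.sin(YAW),0]); EY=np.array([-EX[1],EX[0],0]); EZ=np.array([0,0,1.])
U=EX*np.cos(np.pi/6)+EZ*.5; N=-EX*.5+EZ*np.cos(np.pi/6)
E
python3 - <<'E'
from h import *
from meas import rect
for n,o in(("top",[.53525,-.16269,.11507]),("scene",[.55722,-.1679,.10442])):
    W=cloud(n,np.load(f"pics/{n}0.npy")); P=W[(W[...,0]>.35)&(W[...,0]<.75)&(W[...,1]>-.32)&(W[...,1]<.05)&(W[...,2]>.03)]
    I=P[abs((P-np.array(o))@N)<.008]; d=np.mean(I@N); q=np.c_[I@U,I@EY]; c,s,a=rect(q)
    if s[0]<s[1]: s=s[::-1]
    ac=(.866*.075-d)/.5; au=((c[0]-54.5)/1000-.0375)/.866
    print(n,"a plane",ac,"a extent",au,"y",c[1],s,a, "u range",np.percentile(q[:,0],[0.5,99.5])-c[0]/1000)
    # wood pixels
    p=cv2.imread(f"pics/{n}0.png"); h=cv2.cvtColor(p,cv2.COLOR_BGR2HSV)
    m=(cv2.inRange(h,(8,110,60),(25,255,255))>0)&(abs((W-np.array(o))@N-.036)<.006)&(abs(W[...,0]-.6)<.12)&(abs(W[...,1]+.2)<.1)
    B=W[m]; qq=np.c_[B@U,B@EY]; print("block top",m.sum(),rect(qq),"n",np.median(B@N)-d)
    g=(p.max(2)<45)&((W-np.array(o))@N>.11)&(abs(W[...,0]-.6)<.15)&(abs(W[...,1]+.15)<.1)&(W[...,2]<.3)
    G=W[g]; a0=np.mean([ac,au]); nest=a0*EX+c[1]/1000*EY+.075*EZ; k=(G-nest); print("nest",nest,"grip",g.sum(),"u",np.percentile(k@U,[5,50,95]),"y",np.percentile(k@EY,[5,50,95]),"n",np.percentile(k@N,[5,95]))
E
```

```text
top a plane -0.5380981000553728 a extent -0.5348729792147805 y -305.6 [233. 110.] 0.14 u range [-0.11262021  0.11542338]
block top 138 (array([-431.6, -304.6]), array([77. , 41.4]), 2.43) n 0.03452629026639459
nest [ 0.57875009 -0.21507306  0.075     ] grip 125 u [0.10522319 0.11537443 0.11876936] y [-8.40971905e-03  2.47727522e-05  8.57806861e-03] n [0.11390043 0.16360879]
scene a plane -0.5377994334037528 a extent -0.5393764434180138 y -305.7 [230.2 111.4] 0.07 u range [-0.11256222  0.11472704]
block top 388 (array([-429.5, -306.8]), array([89.9, 43.5]), 0.6) n 0.03560982916649541
nest [ 0.58017666 -0.21662064  0.075     ] grip 80 u [0.10095718 0.1092913  0.11600191] y [-0.00995781 -0.00698349  0.00020364] n [0.11498857 0.16240062]
```

Both views agree: nest at about (579,-216,75) mm with yaw 2.268, and cabinet origin at about (541,260) with yaw 0.114. I'll shut the fingers and travel to the far side of the handle.

Request:
{"method": "move_arm", "body": {
  "series": [
    [0,20,-38,40,0,0,-6],
    [0,48,-90,75,0,0,-12],
    [0,76,-145,105,0,0,-18],
    [0,105,-198,130,0,0,-24],
    [0,133,-251,140,0,0,-30],
    [0,161,-304,140,0,0,-36],
    [0,189,-357,140,0,0,-36],
    [0,217,-410,140,0,0,-36]
  ]
}}

```text
time: 1.1
position: [0.3683, 0.1986, 0.3503]
orientation: [0.424, 0.906, 0.0, 0.0]
contact_force: [1.5, 0.4, 0.6]
opening: 0.0003
finger_force: 0.0
```

Request:
{"method": "move_arm", "body": {
  "series": [
    [0,28,-53,0,0,0,0],
    [0,56,-106,0,0,0,0],
    [0,84,-159,0,0,0,0],
    [0,112,-212,0,0,0,0],
    [0,140,-265,0,0,0,0],
    [0,168,-318,0,0,0,0],
    [0,196,-371,0,0,0,0],
    [0,224,-424,0,0,0,0]
  ]
}}

```text
time: 2.1
position: [0.5924, -0.2255, 0.3499]
orientation: [0.424, 0.906, 0.0, -0.0]
contact_force: [0.4, 0.7, 0.4]
opening: 0.0006
finger_force: 0.0
```

Request:
{"method": "move_arm", "body": {
  "series": [
    [0,13,-21,0,0,0,0],
    [0,13,-21,-55,0,0,0],
    [0,13,-21,-103,0,0,0],
    [0,13,-21,-103,0,0,0],
    [0,7,-14,-103,0,0,0],
    [0,2,-8,-103,0,0,0],
    [0,-3,-2,-103,0,0,0],
    [0,-8,4,-103,0,0,0]
  ]
}}

```text
time: 3.1
position: [0.5838, -0.2191, 0.2483]
orientation: [0.424, 0.906, 0.0, 0.001]
contact_force: [0.6, -0.5, 0.1]
opening: -0.0
finger_force: 0.0
```

Request:
{"method": "move_arm", "body": {
  "series": [
    [0,-5,6,0,0,0,0],
    [0,-10,12,0,0,0,0],
    [0,-15,18,0,0,0,0],
    [0,-20,24,0,0,0,0],
    [0,-25,30,0,0,0,0],
    [0,-30,36,0,0,0,0],
    [0,-35,42,0,0,0,0],
    [0,-39,47,0,0,0,0]
  ]
}}

```text
time: 4.1
position: [0.5546, -0.1826, 0.2622]
orientation: [0.424, 0.906, -0.004, 0.017]
contact_force: [-5.0, -31.2, 79.4]
opening: -0.0
finger_force: 40.9
```

Request:
{"method": "move_arm", "body": {
  "series": [
    [0,2,-2,8,0,0,0],
    [0,4,-5,20,0,0,0],
    [0,4,-5,20,0,0,0]
  ]
}}

```text
time: 4.47
position: [0.5491, -0.1775, 0.2679]
orientation: [0.424, 0.906, 0.0, 0.0]
contact_force: [-0.2, 0.0, -0.1]
opening: -0.0002
finger_force: 0.0
```

```bash
python3 - <<'E'
from h import *
p,d=read_camera("scene"); cv2.imwrite("pics/scene1.png",p); np.save("pics/scene1.npy",d)
q,e=read_camera("top"); cv2.imwrite("pics/top1.png",q); np.save("pics/top1.npy",e)
s=get_state(); print(s["time"],s["position"],s["contact_force"])
R=lambda x:cv2.convertScaleAbs(cv2.resize(x,(400,400),interpolation=cv2.INTER_CUBIC),alpha=1.6)
cv2.imwrite("pics/crop2.png",np.hstack([R(p[170:290,210:330]),R(q[130:250,310:430])]))
E
```

```text
4.575 [ 0.54828527 -0.17701431  0.26621602] [0.58250638 0.54361518 0.18604797]
```

View pics/crop2.png

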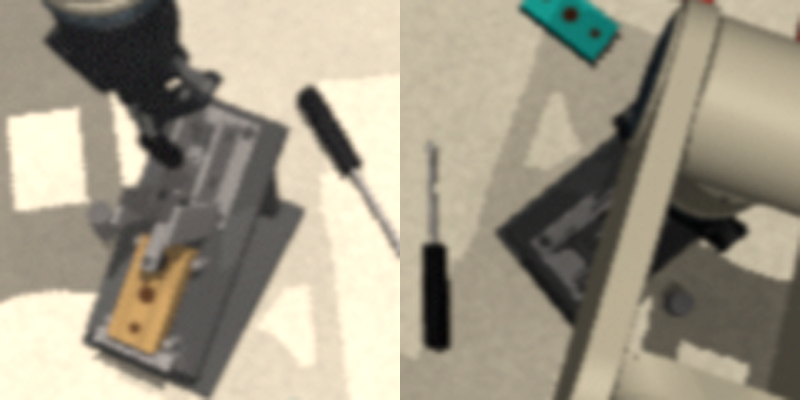

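The crop shows the gripper above the jig with the block still clamped, the arm on it at crop (155,255). There is black at crop (160,150), and I need to know whether that is the handle or the fingertips, so I'll check with depth.

```bash
python3 - <<'E'
from h import *
nest=np.array([.5793,-.2158,.075])
s=get_state(); t=proj("scene",s["position"])[0]; print("tcp px",t,"crop",(t-[210,170])*400/120, "jig", [(s["position"]-nest)@v for v in(U,EY,N)])
hp=nest+.108*U+.035*N
for th in (0,.45,.9,1.3):
    e=hp+.128*(N*np.cos(th)+U*np.sin(th)); q=proj("scene",e)[0]; print(th,e,(q-[210,170])*400/120)
W=cloud("scene",np.load("pics/scene1.npy")); p=cv2.imread("pics/scene1.png")
k=(W-nest); u,y,n=k@U,k@EY,k@N
m=(p.max(2)<40)&(n>.05)&(n<.2)&(abs(y)<.03)&(u>0)&(u<.3)
for i in np.argwhere(m)[::4]: 
    a=tuple(i); print(((a[1]-210)*10//3,(a[0]-170)*10//3), np.round([u[a]*1e3,y[a]*1e3,n[a]*1e3,W[a][2]*1e3]).astype(int).tolist())
E
```

```text
tcp px [256.76873297 210.35721133] crop [155.89577657 134.52403776] jig [np.float64(0.13860488751609715), np.float64(-0.0011262251770515004), np.float64(0.14077367378561884)]
0 [ 0.57157534 -0.20657674  0.27016214] [128.89061151 173.33007548]
0.45 [ 0.53652577 -0.16472747  0.28696437] [161.40645754 101.97102039]
0.9 [ 0.50027293 -0.12144151  0.27835005] [198.41408828  48.49580564]
1.3 [ 0.47289352 -0.08875044  0.25063119] [227.29729097  25.48972655]
(np.int64(136), np.int64(110)) [157, -3, 198, 325]
(np.int64(143), np.int64(113)) [157, -8, 199, 326]
(np.int64(150), np.int64(116)) [155, -10, 188, 315]
(np.int64(153), np.int64(120)) [153, -11, 183, 310]
(np.int64(153), np.int64(123)) [150, -10, 178, 304]
(np.int64(156), np.int64(126)) [149, -13, 176, 302]
(np.int64(156), np.int64(133)) [141, -6, 153, 278]
(np.int64(150), np.int64(136)) [138, -3, 156, 279]
(np.int64(163), np.int64(136)) [139, -6, 138, 263]
(np.int64(153), np.int64(140)) [136, -7, 158, 280]
(np.int64(166), np.int64(140)) [136, -7, 131, 257]
(np.int64(153), np.int64(143)) [134, -7, 156, 277]
(np.int64(166), np.int64(143)) [135, -9, 134, 258]
(np.int64(153), np.int64(146)) [132, -8, 156, 276]
(np.int64(166), np.int64(146)) [132, -9, 133, 256]
(np.int64(150), np.int64(150)) [128, -6, 154, 273]
(np.int64(163), np.int64(150)) [130, -10, 138, 259]
(np.int64(176), np.int64(150)) [129, -8, 105, 230]
(np.int64(160), np.int64(153)) [127, -10, 144, 263]
(np.int64(173), np.int64(153)) [126, -9, 113, 236]
(np.int64(156), np.int64(156)) [123, -7, 139, 257]
(np.int64(170), np.int64(156)) [124, -9, 116, 238]
(np.int64(156), np.int64(160)) [119, -4, 128, 245]
(np.int64(170), np.int64(160)) [121, -9, 115, 235]
(np.int64(163), np.int64(163)) [116, -5, 113, 231]
(np.int64(176), np.int64(163)) [118, -10, 100, 221]
(np.int64(173), np.int64(166)) [114, -7, 94, 214]
```

Request:
{"method": "move_arm", "body": {
  "series": [
    [0,0,0,15,0,0,0],
    [0,0,0,35,0,0,0],
    [0,10,-12,60,0,0,0],
    [0,35,-42,80,0,0,0],
    [0,60,-72,80,0,0,0],
    [0,85,-102,80,0,0,0],
    [0,85,-102,80,0,0,0]
  ]
}}

```text
time: 5.45
position: [0.6347, -0.281, 0.3463]
orientation: [0.425, 0.905, -0.0, -0.001]
contact_force: [-0.4, 0.5, -0.1]
opening: 0.0
finger_force: 0.0
```

```bash
python3 - <<'E'
from h import *
nest=np.array([.5793,-.2158,.075])
p,d=read_camera("scene"); cv2.imwrite("pics/scene2.png",p)
q,e=read_camera("top"); cv2.imwrite("pics/top2.png",q)
s=get_state(); print(s["time"],s["position"],s["contact_force"])
for nm,pp,dd,r in(("scene",p,d,4),("top",q,e,4)):
    W=cloud(nm,dd); k=(W-nest); u,y,n=k@U,k@EY,k@N
    m=(pp.max(2)<45)&(n>.06)&(n<.2)&(abs(y)<.025)&(u>.05)&(u<.3)&(W[...,2]<.31)
    print(nm,m.sum())
    for i in np.argwhere(m)[::6]:
        a=tuple(i); print(a[1],a[0],np.round([u[a]*1e3,y[a]*1e3,n[a]*1e3,W[a][2]*1e3]).astype(int).tolist())
R=lambda x:cv2.convertScaleAbs(cv2.resize(x,(400,400),interpolation=cv2.INTER_CUBIC),alpha=1.6)
cv2.imwrite("pics/crop3.png",np.hstack([R(p[180:280,220:320]),R(q[130:250,310:430])]))
E
```

```text
5.55 [ 0.63356566 -0.27915245  0.34681687] [-0.03030759  0.48522935 -0.64753009]
scene 95
255 219 [116, -2, 133, 248]
252 220 [115, -5, 159, 270]
258 220 [115, -6, 122, 238]
251 221 [112, -5, 163, 272]
257 221 [113, -8, 133, 247]
248 222 [107, 2, 161, 268]
254 222 [111, -9, 152, 263]
260 222 [110, -8, 109, 224]
251 223 [108, -6, 163, 270]
257 223 [108, -10, 132, 244]
248 224 [103, 0, 164, 268]
254 224 [106, -10, 150, 258]
260 224 [104, -9, 107, 219]
252 225 [104, -9, 158, 264]
258 225 [102, -9, 117, 227]
252 226 [101, -8, 155, 259]
top 221
389 173 [71, -24, 110, 205]
393 177 [113, -9, 159, 269]
383 178 [90, -24, 99, 206]
397 178 [105, -1, 159, 265]
393 179 [117, -5, 158, 270]
399 179 [104, 5, 162, 267]
394 180 [121, -2, 162, 276]
388 181 [110, -9, 129, 242]
394 181 [116, 0, 155, 267]
378 182 [90, -24, 72, 182]
391 182 [120, -2, 147, 263]
397 182 [114, 7, 158, 269]
387 183 [117, -7, 129, 245]
393 183 [119, 3, 150, 264]
380 184 [80, -16, 62, 168]
389 184 [118, -1, 135, 251]
395 184 [116, 8, 150, 263]
388 185 [117, -1, 128, 244]
394 185 [113, 9, 141, 253]
387 186 [119, 0, 125, 243]
393 186 [111, 10, 133, 246]
384 187 [119, -3, 112, 231]
390 187 [117, 7, 129, 245]
382 188 [116, -4, 100, 220]
388 188 [117, 6, 120, 238]
380 189 [117, -6, 91, 213]
386 189 [118, 4, 113, 232]
380 190 [118, -3, 90, 212]
386 190 [115, 7, 106, 224]
381 191 [118, 0, 90, 212]
392 191 [89, 20, 93, 200]
377 192 [115, -4, 71, 194]
392 192 [90, 22, 91, 199]
389 193 [77, 20, 63, 168]
386 194 [85, 17, 61, 170]
385 195 [90, 17, 60, 172]
383 196 [99, 16, 61, 177]
```

View pics/crop3.png

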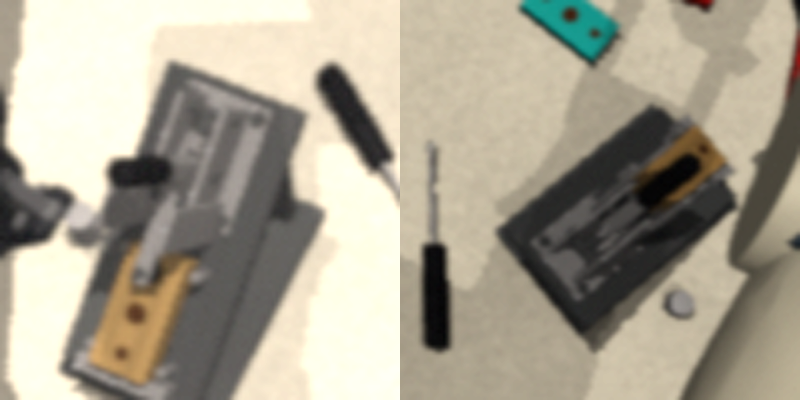

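Crop 3 shows the handle sprung back to shut, grip at crop (140,170), with nothing disturbed. The handle end had caught above the finger pads. I'll push again with the tips following the handle's arc so that its end stays on the pads.

Request:
{"method": "move_arm", "body": {
  "series": [
    [0,-31,37,0,0,0,0],
    [0,-31,37,-50,0,0,0],
    [0,-31,37,-96,0,0,0],
    [0,-31,37,-96,0,0,0],
    [0,-44,52,-96,0,0,0],
    [0,-48,57,-96,0,0,0],
    [0,-52,62,-92,0,0,0],
    [0,-56,67,-88,0,0,0]
  ]
}}

```text
time: 6.55
position: [0.5782, -0.2125, 0.2605]
orientation: [0.424, 0.906, 0.0, 0.001]
contact_force: [-0.4, 0.2, 0.1]
opening: -0.0001
finger_force: 0.0
```

Request:
{"method": "move_arm", "body": {
  "series": [
    [0,-4,5,3,0,0,0],
    [0,-8,10,6,0,0,0],
    [0,-12,14,8,0,0,0]
  ]
}}

```text
time: 6.92
position: [0.5657, -0.1983, 0.2675]
orientation: [0.424, 0.906, -0.0, 0.0]
contact_force: [-0.2, -0.1, 0.3]
opening: 0.0005
finger_force: 0.0
```

```bash
python3 - <<'E'
from h import *
nest=np.array([.5793,-.2158,.075])
p,d=read_camera("scene"); np.save("pics/scene3.npy",d); cv2.imwrite("pics/scene3.png",p)
s=get_state(); t=proj("scene",s["position"])[0]; print(s["time"],s["position"],s["contact_force"],"tcp crop",(t-[220,180])*6)
cv2.imwrite("pics/crop4.png",cv2.convertScaleAbs(cv2.resize(p[180:260,220:320],(800,640),interpolation=cv2.INTER_CUBIC)[:600],alpha=2.2))
E
```

```text
6.975 [ 0.56533491 -0.19792366  0.26766957] [-0.46885023 -0.51921094  0.29196536] tcp crop [187.50982799 233.84050291]
```

View pics/crop4.png

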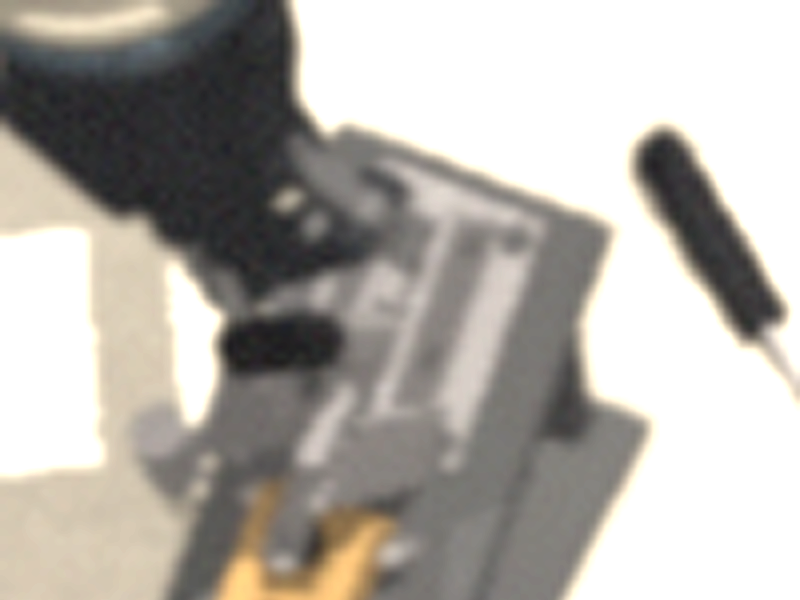

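Crop 4 shows the grip still shut at (280,345), with the fingertips apparently just behind or above its end at about (240,300) and no contact force. I'll check the fingertip geometry with depth.

```bash
python3 - <<'E'
from h import *
nest=np.array([.5793,-.2158,0])
W=cloud("scene",np.load("pics/scene3.npy")); p=cv2.imread("pics/scene3.png")
k=(W-nest)*1000; x,y,z=k@EX,k@EY,k[...,2]
for r in range(196,228,2):
    print(r,[(int(x[r,c]),int(y[r,c]),int(z[r,c]),int(p[r,c].max())) for c in range(244,270,3)])
print("tcp x 22, y -1, z 268")
E
```

```text
196 [(-2, -29, 436, 21), (3, -31, 430, 20), (7, -35, 425, 20), (15, -36, 414, 24), (22, -36, 403, 30), (27, -41, 399, 60), (142, 51, 154, 81), (144, 42, 157, 89), (224, 96, -4, 130)]
198 [(-3, -29, 431, 23), (1, -31, 424, 19), (6, -34, 419, 21), (12, -36, 411, 23), (21, -36, 396, 41), (25, -41, 393, 47), (138, 49, 151, 56), (140, 40, 155, 56), (142, 30, 158, 65)]
200 [(-3, -27, 421, 20), (10, -20, 394, 21), (9, -30, 403, 18), (11, -35, 403, 25), (15, -40, 400, 34), (21, -42, 392, 60), (32, -41, 374, 59), (135, 37, 153, 52), (135, 26, 160, 75)]
202 [(3, -17, 394, 24), (9, -19, 387, 21), (10, -27, 390, 21), (10, -35, 397, 24), (12, -41, 397, 29), (18, -44, 389, 53), (23, -48, 384, 60), (27, -52, 380, 45), (30, -57, 379, 43)]
204 [(2, -16, 387, 20), (9, -17, 377, 19), (9, -25, 381, 21), (10, -33, 387, 23), (32, -20, 340, 74), (17, -43, 382, 38), (18, -50, 385, 57), (23, -54, 381, 64), (26, -60, 380, 45)]
206 [(4, -11, 370, 20), (7, -17, 370, 22), (12, -21, 366, 22), (24, -17, 342, 24), (26, -24, 344, 42), (15, -43, 376, 44), (17, -50, 378, 38), (18, -57, 380, 68), (23, -61, 375, 55)]
20
[... 1087 characters left out ...]
4, 5, 271, 107), (17, -1, 272, 30), (22, -5, 265, 23), (32, -4, 246, 20), (41, -5, 231, 24), (52, -5, 211, 49), (63, -5, 191, 78), (74, -6, 170, 77)]
222 [(104, 120, 0, 167), (10, 3, 270, 61), (14, -2, 267, 15), (17, -8, 267, 15), (26, -8, 250, 16), (35, -9, 234, 20), (46, -9, 214, 30), (59, -7, 188, 64), (71, -7, 165, 65)]
224 [(98, 117, -1, 166), (7, 2, 266, 68), (8, -5, 269, 20), (13, -10, 264, 15), (23, -9, 245, 16), (32, -10, 228, 19), (46, -7, 199, 40), (57, -7, 179, 62), (61, -14, 178, 69)]
226 [(92, 114, -2, 170), (21, 21, 210, 84), (4, -7, 267, 26), (13, -7, 251, 33), (25, -5, 226, 37), (56, 14, 150, 35), (66, 14, 131, 51), (72, 8, 125, 58), (57, -15, 174, 81)]
tcp x 22, y -1, z 268
```

The depth puts the handle exactly where modelled, but the visible fingertips end at z about 287 while the TCP reads 268. So the tips passed over the handle end. I'll back off and measure the fingertips clear of the handle.

Request:
{"method": "move_arm", "body": {
  "series": [
    [0,0,0,30,0,0,0],
    [0,20,-24,40,0,0,0],
    [0,45,-54,40,0,0,0],
    [0,58,-69,40,0,0,0],
    [0,58,-69,40,0,0,0]
  ]
}}

```text
time: 7.6
position: [0.6242, -0.2684, 0.3065]
orientation: [0.425, 0.905, -0.0, -0.0]
contact_force: [-0.8, 0.2, -0.7]
opening: -0.0003
finger_force: 0.0
```

```bash
python3 - <<'E'
from h import *
p,d=read_camera("scene"); np.save("pics/scene4.npy",d); cv2.imwrite("pics/scene4.png",p)
s=get_state(); tcp=s["position"]; print(s["time"],tcp,s["orientation"])
W=cloud("scene",d); k=(W-tcp)*1000; x,y,z=k@EX,k@EY,k[...,2]
t=proj("scene",tcp)[0]; print("tcp px",t)
m=(np.hypot(x,y)<40)&(z>-30)&(z<60)
for r in range(int(t[1])-16,int(t[1])+12,2):
    print(r,[(c,int(x[r,c]),int(y[r,c]),int(z[r,c])) for c in range(int(t[0])-12,int(t[0])+14,2) if m[r,c]])
E
```

```text
7.65 [ 0.62363594 -0.26756676  0.30662808] [ 4.24433560e-01  9.05458885e-01  4.32124228e-05 -5.98963536e-04]
tcp px [228.63694521 244.46054673]
228 []
230 []
232 []
234 []
236 []
238 [(218, -12, 4, 57)]
240 [(218, -12, 7, 44), (220, -12, 0, 51)]
242 [(220, -12, 4, 37), (222, -12, -2, 43), (224, -11, -6, 44), (226, -8, -8, 40)]
244 [(222, -12, 1, 28), (224, -12, -4, 34), (226, -9, -5, 27), (228, -8, -11, 32)]
246 [(226, -11, -6, 23)]
248 []
250 []
252 []
254 []
```

```bash
python3 - <<'E'
from h import *
d=np.load("pics/scene4.npy"); p=cv2.imread("pics/scene4.png"); W=cloud("scene",d)
tcp=np.array([.6236,-.2676,.3066]); k=(W-tcp)*1000; x,y,z=k@EX,k@EY,k[...,2]
for a in ([-.012,0,0],[-.012,0,.02],[.012,0,0],[-.012,-.012,0]): print(a,proj("scene",tcp+a[0]*EX+a[1]*EY+a[2]*EZ)[0])
for r in range(240,258): print(r,[(int(z[r,c]),int(p[r,c].max())) for c in range(218,236,2)])
cv2.imwrite("pics/crop5.png",cv2.convertScaleAbs(cv2.resize(p[190:270,180:280],(750,600),interpolation=cv2.INTER_NEAREST),alpha=2.2))
E
```

```text
[-0.012, 0, 0] [225.83714783 249.06637205]
[-0.012, 0, 0.02] [223.77967051 245.57826597]
[0.012, 0, 0] [231.36607102 239.91133247]
[-0.012, -0.012, 0] [230.5329711  251.10779484]
240 [(44, 84), (51, 44), (65, 33), (64, 29), (72, 22), (78, 22), (84, 21), (91, 21), (94, 23)]
241 [(-310, 93), (45, 58), (48, 45), (45, 43), (49, 28), (73, 23), (77, 21), (84, 23), (90, 31)]
242 [(-309, 97), (37, 71), (43, 50), (44, 55), (40, 35), (70, 26), (70, 48), (78, 59), (82, 85)]
243 [(-307, 99), (30, 83), (37, 51), (38, 57), (34, 43), (37, 37), (-310, 95), (-309, 115), (-304, 144)]
244 [(-310, 101), (-309, 93), (28, 65), (34, 59), (27, 52), (32, 70), (-302, 138), (-302, 155), (-307, 167)]
245 [(-304, 102), (-308, 99), (-308, 86), (28, 70), (25, 68), (25, 112), (-309, 162), (-305, 168), (-305, 171)]
246 [(-305, 103), (-303, 101), (-308, 98), (-309, 92), (23, 87), (-310, 141), (-305, 173), (-310, 174), (-305, 173)]
247 [(-307, 103), (-307, 101), (-306, 103), (-306, 101), (-307, 103), (-307, 153), (-307, 178), (-306, 175), (-309, 173)]
248 [(-303, 103), (-311, 102), (-306, 102), (-310, 103), (-307, 111
[... 452 characters left out ...]
(-311, 102), (-302, 103), (-304, 111), (-306, 161), (-309, 173), (-312, 171), (-311, 173)]
253 [(-305, 102), (-311, 100), (-306, 102), (-309, 102), (-307, 113), (-308, 164), (-308, 172), (-309, 172), (-307, 174)]
254 [(-306, 103), (-307, 101), (-307, 103), (-304, 103), (-306, 114), (-308, 164), (-308, 173), (-308, 175), (-304, 175)]
255 [(-303, 103), (-311, 102), (-308, 104), (-304, 104), (-309, 112), (-307, 161), (-307, 172), (-309, 176), (-307, 174)]
256 [(-303, 104), (-304, 103), (-306, 105), (-306, 104), (-308, 109), (-307, 155), (-307, 175), (-309, 177), (-308, 174)]
257 [(-307, 104), (-306, 103), (-309, 103), (-304, 103), (-304, 112), (-305, 164), (-310, 177), (-311, 178), (-312, 174)]
```

View pics/crop5.png

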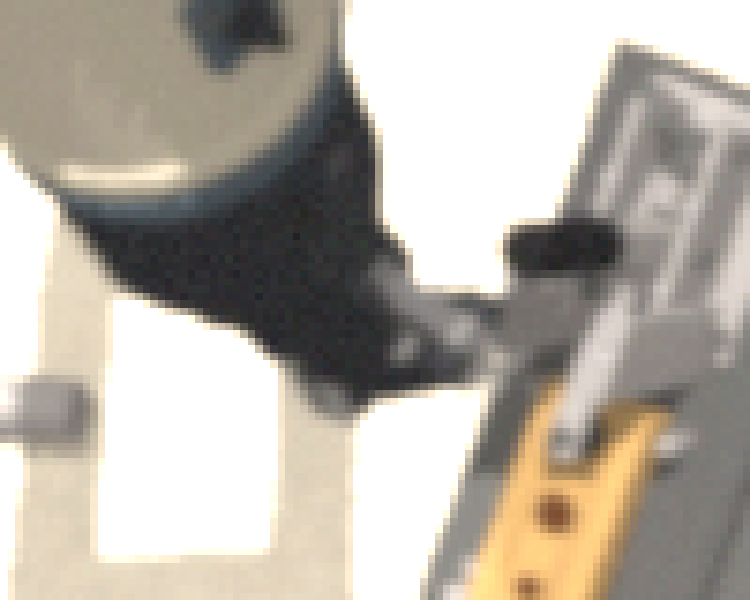

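Crop 5 shows the shut fingertips at about (330,400), with flat front faces and no gap. They end some 10–20 mm short of the reported TCP, so I simply pushed too high. I'll push again lower.

Request:
{"method": "move_arm", "body": {
  "series": [
    [0,-22,26,-20,0,0,0],
    [0,-24,29,-75,0,0,0],
    [0,-24,29,-75,0,0,0],
    [0,-31,37,-75,0,0,0],
    [0,-36,43,-75,0,0,0],
    [0,-40,48,-75,0,0,0],
    [0,-44,53,-75,0,0,0],
    [0,-48,58,-75,0,0,0]
  ]
}}

```text
time: 8.65
position: [0.5788, -0.2116, 0.2354]
orientation: [0.424, 0.906, -0.001, 0.005]
contact_force: [4.8, -6.8, 6.5]
opening: -0.0002
finger_force: 4.3
```

Request:
{"method": "move_arm", "body": {
  "series": [
    [0,-4,5,0,0,0,0],
    [0,-8,10,0,0,0,0],
    [0,-12,14,0,0,0,0],
    [0,-16,19,0,0,0,0]
  ]
}}

```text
time: 9.15
position: [0.5606, -0.1909, 0.2335]
orientation: [0.424, 0.906, -0.0, 0.001]
contact_force: [1.6, -2.6, 2.3]
opening: 0.0001
finger_force: 1.7
```

Request:
{"method": "move_arm", "body": {
  "series": [
    [0,-5,6,0,0,0,0],
    [0,-10,12,0,0,0,0],
    [0,-15,18,0,0,0,0],
    [0,-20,24,0,0,0,0],
    [0,-25,30,0,0,0,0],
    [0,-30,36,0,0,0,0],
    [0,-30,36,0,0,0,0]
  ]
}}

```text
time: 10.02
position: [0.5295, -0.1541, 0.2323]
orientation: [0.424, 0.906, 0.0, -0.0]
contact_force: [0.0, 0.6, -0.6]
opening: 0.0
finger_force: 0.0
```

```bash
python3 - <<'E'
from h import *
nest=np.array([.5793,-.2158,.075])
s=get_state(); print(s["time"],s["position"],s["contact_force"])
for nm in("scene","top"):
    p,d=read_camera(nm); cv2.imwrite(f"pics/{nm}5.png",p)
    W=cloud(nm,d); k=W-nest; u,y,n=k@U*1e3,k@EY*1e3,k@N*1e3
    m=(p.max(2)<45)&(abs(y)<14)&(n>30)&(n<110)&(u>160)&(u<260); print(nm,"dark at open-handle",m.sum(),np.median(u[m]),np.median(n[m]))
    m=(abs(y)<18)&(n>62)&(n<125)&(u>25)&(u<100); print("arm pts by u",[(i,int(m[(u>i)&(u<i+15)].sum()),np.round(np.percentile(n[m&(u>i)&(u<i+15)],90)) if (m&(u>i)&(u<i+15)).any() else 0) for i in range(25,100,15)])
    m=(p.max(2)<45)&(abs(y)<12)&(n>125)&(n<170)&(u>95)&(u<125); print("dark at shut",m.sum())
E
```

```text
10.025 [ 0.5294898  -0.15407754  0.23227425] [ 0.04300522  0.62842688 -0.64464093]
scene dark at open-handle 34 214.63034473229473 86.25302387979367
arm pts by u [(25, 0, 0), (40, 27, np.float64(103.0)), (55, 39, np.float64(109.0)), (70, 44, np.float64(99.0)), (85, 0, 0)]
dark at shut 0
top dark at open-handle 51 226.96148575490295 76.75340629290585
arm pts by u [(25, 0, 0), (40, 0, 0), (55, 0, 0), (70, 0, 0), (85, 0, 0)]
dark at shut 0
```

The clamp is open and the arm is up. Next I retreat, open the jaw and tilt square to the slope above the block.

Request:
{"method": "move_arm", "body": {
  "series": [
    [0,0,0,50,0,0,0],
    [0.3,10,-12,100,0,0,0],
    [1,40,-48,120,0,0,0],
    [1,72,-88,120,8,6.7,0],
    [1,95,-116,110,15.5,13,0],
    [1,95,-116,90,23,19.3,0],
    [1,95,-116,40,23,19.3,0],
    [1,95,-116,0,23,19.3,0]
  ]
}}

```text
time: 11.12
position: [0.6247, -0.2714, 0.2285]
orientation: [0.41, 0.874, 0.109, -0.236]
contact_force: [-0.4, -0.2, 0.8]
opening: 0.0854
finger_force: 0.0
```

```bash
python3 - <<'E'
from h import *
from scipy.spatial.transform import Rotation as Ro
nest=np.array([.5793,-.2158,.075])
s=get_state(); k=(s["position"]-nest)*1e3; R=Ro.from_quat(s["orientation"]).as_matrix()
print(s["time"],"u,y,n",k@U,k@EY,k@N,"tool z.-N",-R[:,2]@N,"y.EY",R[:,1]@EY, s["joint_positions"])
t=nest-.006*U+.130*N; g=nest-.006*U-.004*N
print("to hover",(t-s["position"])*1e3,"to grasp",(g-s["position"])*1e3)
E
```

```text
11.125 u,y,n 14.607122187058224 0.8595238925131751 168.84381471838262 tool z.-N 0.9999955235256556 y.EY -0.9999913039723676 [-0.50772629  0.73632608  1.06939613  0.18618912  1.82903804 -1.1988299 ]
to hover [ -0.35271997   1.75981132 -43.94329142] to grasp [ -43.37184028   53.12473405 -159.99069553]
```

Request:
{"method": "move_arm", "body": {
  "series": [
    [1,0,2,-44,0,0,0],
    [1,-9,12,-68,0,0,0],
    [1,-18,22,-91,0,0,0],
    [1,-26,32,-114,0,0,0],
    [1,-33,40,-132,0,0,0],
    [1,-38,47,-146,0,0,0],
    [1,-41,51,-154,0,0,0],
    [1,-41,51,-154,0,0,0]
  ]
}}

```text
time: 12.12
position: [0.5838, -0.2194, 0.078]
orientation: [0.41, 0.875, 0.109, -0.235]
contact_force: [0.5, -0.6, 1.0]
opening: 0.0853
finger_force: 0.0
```

No contact so far. I'll go the last 5 mm and close.

Request:
{"method": "move_arm", "body": {
  "series": [
    [1,-2,2,-6,0,0,0],
    [0,-2,2,-6,0,0,0],
    [0,-2,2,-6,0,0,0],
    [0,-2,2,-6,0,0,0],
    [0,-2,2,-6,0,0,0],
    [0,-2,2,-6,0,0,0]
  ],
  "force": 45
}}

```text
time: 12.88
position: [0.5822, -0.2178, 0.0727]
orientation: [0.41, 0.875, 0.109, -0.235]
contact_force: [0.7, -1.6, 4.4]
opening: 0.0427
finger_force: 47.0
```

Request:
{"method": "move_arm", "body": {
  "series": [
    [0,3,-4,9,0,0,0],
    [0,6,-8,17,0,0,0],
    [0,10,-11,26,0,0,0],
    [0,18,-21,38,0,0,0],
    [0,27,-33,55,0,0,0],
    [0,37,-45,82,0,0,0],
    [0,47,-57,108,0,0,0],
    [0,55,-66,130,0,0,0]
  ]
}}

```text
time: 13.88
position: [0.6375, -0.2843, 0.2038]
orientation: [0.41, 0.875, 0.109, -0.234]
contact_force: [-0.3, 0.6, -0.9]
opening: 0.0425
finger_force: 46.4
```

Request:
{"method": "move_arm", "body": {
  "series": [
    [0,0,0,40,0,0,0],
    [0,0,0,85,-6,-5,0],
    [0,0,0,115,-12,-10,0],
    [0,0,20,115,-18,-15,0],
    [0,-5,60,115,-23,-19.3,0],
    [0,-12,110,115,-23,-19.3,0],
    [0,-20,165,115,-23,-19.3,0],
    [0,-28,220,115,-23,-19.3,0]
  ]
}}

```text
time: 14.88
position: [0.6084, -0.0619, 0.3181]
orientation: [0.424, 0.905, 0.0, 0.0]
contact_force: [-0.5, 0.1, -0.5]
opening: 0.0429
finger_force: 46.4
```

Request:
{"method": "move_arm", "body": {
  "series": [
    [0,-8,45,0,0,0,8],
    [0,-16,95,0,0,0,18],
    [0,-25,145,0,0,0,28],
    [0,-35,195,0,0,0,38],
    [0,-45,245,0,0,0,48],
    [0,-54,290,0,0,0,56.7],
    [0,-60,322,0,0,0,56.7],
    [0,-60,322,0,0,0,56.7]
  ]
}}

```text
time: 15.88
position: [0.5483, 0.2605, 0.3176]
orientation: [-0.058, 0.998, 0.0, -0.0]
contact_force: [-0.6, 0.3, -1.5]
opening: 0.0428
finger_force: 46.4
```

```bash
python3 - <<'E'
from h import *
from scipy.spatial.transform import Rotation as Ro
s=get_state(); R=Ro.from_quat(s["orientation"]).as_matrix()
print(s["time"],s["position"],"z",R[:,2],"y ang",np.degrees(np.arctan2(R[1,1],R[0,1])),s["finger_force"],s["opening"],s["joint_positions"])
for n in("top","scene"):
    p,d=read_camera(n); W=cloud(n,d); h=cv2.cvtColor(p,cv2.COLOR_BGR2HSV); cv2.imwrite(f"pics/{n}6.png",p)
    m=(cv2.inRange(h,(8,110,50),(25,255,255))>0)&(np.linalg.norm(W-s["position"],axis=-1)<.12)
    if m.sum()>10: print(n,m.sum(),(np.percentile(W[m],[3,50,97],axis=0)-s["position"])*1e3)
E
```

```text
15.875 [0.54826237 0.2604726  0.31760911] z [-2.71723940e-04  4.67746035e-04 -9.99999854e-01] y ang 96.64928451191277 46.41849875450134 0.04280119513985518 [ 4.40725579e-01  2.43651433e-01  1.54512350e+00  5.52022885e-04
  1.35286397e+00 -1.24624208e+00]
top 31 [[ 28.19455245 -17.48652345  31.39021974]
 [ 33.93276922 -12.28150021  35.52651653]
 [ 39.21686383  -2.70951086  38.74562024]]
scene 312 [[-21.40475442 -27.85134414  16.24178548]
 [ 24.955635    -3.67183998  34.05612449]
 [ 43.20763701  17.7803944   36.80486546]]
```

Request:
{"method": "move_arm", "body": {
  "series": [
    [0,2,0,-50,0,0,0],
    [0,2,0,-105,0,0,0],
    [0,2,0,-160,0,0,0],
    [0,2,0,-210,0,0,0],
    [0,2,0,-250,0,0,0],
    [0,2,0,-272,0,0,0],
    [0,2,0,-282,0,0,0],
    [0,2,0,-286,0,0,0]
  ]
}}

```text
time: 16.98
position: [0.5514, 0.2578, 0.0314]
orientation: [-0.056, 0.998, -0.0, 0.0]
contact_force: [0.2, 0.2, -0.7]
opening: 0.0428
finger_force: 46.4
```

Request:
{"method": "move_arm", "body": {
  "series": [
    [0,0,0,-1.5,0,0,0],
    [0,0,0,-3,0,0,0],
    [0,0,0,-4.5,0,0,0],
    [0,0,0,-4.5,0,0,0]
  ]
}}

```text
time: 17.48
position: [0.5509, 0.2585, 0.027]
orientation: [-0.057, 0.998, 0.0, 0.0]
contact_force: [0.5, -0.1, -0.9]
opening: 0.0427
finger_force: 46.4
```

Request:
{"method": "move_arm", "body": {
  "series": [
    [0,0,0,-1.5,0,0,0],
    [0,0,0,-3,0,0,0],
    [0,0,0,-3,0,0,0]
  ]
}}

```text
time: 17.85
position: [0.5515, 0.2586, 0.0245]
orientation: [-0.057, 0.998, 0.0, 0.001]
contact_force: [-1.0, -0.6, 6.4]
opening: 0.0428
finger_force: 47.2
```

Contact with the floor. Release and lift.

Request:
{"method": "move_arm", "body": {
  "series": [
    [0.65,0,0,0,0,0,0],
    [0.8,0,0,0,0,0,0],
    [0.9,0,0,0,0,0,0],
    [0.9,0,0,2,0,0,0],
    [0.9,0,0,30,0,0,0],
    [0.9,0,0,80,0,0,0],
    [0.9,-20,0,130,0,0,0],
    [0,-80,-8,135,0,0,0]
  ]
}}

```text
time: 18.85
position: [0.4744, 0.2522, 0.1628]
orientation: [-0.056, 0.998, 0.002, 0.004]
contact_force: [-1.1, -0.4, -0.2]
opening: 0.0608
finger_force: 0.0
```

```bash
python3 - <<'E'
from h import *
s=get_state(); print(s["time"],s["position"],s["contact_force"],s["finger_force"])
a=np.radians(6.55); ex=np.array([np.cos(a),np.sin(a),0]); ey=np.array([-ex[1],ex[0],0]); C=np.array([.5408,.2590,0])
for n in("top","scene"):
    p,d=read_camera(n); W=cloud(n,d); h=cv2.cvtColor(p,cv2.COLOR_BGR2HSV); cv2.imwrite(f"pics/{n}7.png",p)
    k=W-C; x,y,z=k@ex*1e3,k@ey*1e3,W[...,2]*1e3
    m=(cv2.inRange(h,(8,90,50),(25,255,255))>0)&(abs(x-10)<80)&(abs(y)<95)&(z>30); print(n,m.sum(),[np.percentile(v[m],[3,50,97]).round() for v in(x,y,z)])
    P=W[m&(abs(z-61)<6)]; q=np.linalg.svd(P-P.mean(0),full_matrices=0)[2][2]; print("tilt",np.degrees(np.arccos(abs(q[2]))))
    b=(p.max(2)<40)&(x>-125)&(x<-70)&(abs(y)<40)&(z>30)&(z<65); print("lever",b.sum(),[np.percentile(v[b],[3,50,97]).round() for v in(x,y,z)] if b.sum()>3 else "")
print("pad",C-.108*ex)
E
```

```text
18.85 [0.47440962 0.25222668 0.16281952] [-1.09646167 -0.38800798 -0.17970899] 0.0
top 358 [array([-33.,   7.,  46.]), array([-23.,  -4.,  17.]), array([53., 61., 66.])]
tilt 0.7549516617261702
lever 144 [array([-118.,  -93.,  -72.]), array([-30.,  -8.,   8.]), array([45., 51., 58.])]
scene 383 [array([-33.,  12.,  52.]), array([-26.,  -8.,  16.]), array([45., 59., 63.])]
tilt 0.276031340815251
lever 55 [array([-110.,  -99.,  -89.]), array([-19.,  -4.,  12.]), array([45., 50., 53.])]
pad [0.43350495 0.24668042 0.        ]
```

The block lies flat in the tray at local (7,-4) mm. Next I press the lever.

Request:
{"method": "move_arm", "body": {
  "series": [
    [0,-36,-7,0,0,0,0],
    [0,-38,-7,-40,0,0,0],
    [0,-38,-7,-85,0,0,0],
    [0,-38,-7,-105,0,0,0],
    [0,-38,-7,-112,0,0,0],
    [0,-38,-7,-118,0,0,0],
    [0,-38,-7,-123,0,0,0],
    [0,-38,-7,-128,0,0,0]
  ]
}}

```text
time: 19.95
position: [0.4334, 0.2437, 0.0311]
orientation: [-0.057, 0.998, 0.0, 0.001]
contact_force: [0.7, -0.1, 0.5]
opening: 0.0001
finger_force: 0.0
```

Request:
{"method": "move_arm", "body": {
  "series": [
    [0,0,0,-3,0,0,0],
    [0,0,0,-6,0,0,0],
    [0,0,0,-9,0,0,0],
    [0,0,0,-11,0,0,0]
  ]
}}

```text
time: 20.45
position: [0.4337, 0.2437, 0.0202]
orientation: [-0.057, 0.998, 0.0, 0.001]
contact_force: [1.3, -0.4, 5.9]
opening: 0.0
finger_force: 2.6
```

Request:
{"method": "move_arm", "body": {
  "series": [
    [0,0,0,-2,0,0,0],
    [0,0,0,-4,0,0,0],
    [0,0,0,-5,0,0,0]
  ]
}}

```text
time: 20.82
position: [0.4361, 0.2444, 0.0177]
orientation: [-0.057, 0.998, 0.001, 0.003]
contact_force: [-0.8, -8.3, 41.7]
opening: 0.0002
finger_force: 19.5
```

Hard stop reached, so the lever is fully down. Next: raise to wall height, check the lever in the camera, and begin the push.

Request:
{"method": "move_arm", "body": {
  "series": [
    [0,0,0,12,0,0,0],
    [0,0,0,33,0,0,0],
    [0,5,0.5,33,0,0,0],
    [0,13,1.5,33,0,0,0],
    [0,21,2.5,33,0,0,0],
    [0,29,3.5,33,0,0,0],
    [0,37,4.5,33,0,0,0],
    [0,45,5.5,33,0,0,0]
  ]
}}

```text
time: 21.82
position: [0.4776, 0.2487, 0.0473]
orientation: [-0.057, 0.998, -0.0, -0.001]
contact_force: [-2.7, -0.2, -0.9]
opening: -0.0004
finger_force: 1.2
```

```bash
cat > chk.py <<'E'
from h import *
s=get_state(); print(s["time"],s["position"],s["contact_force"])
a=np.radians(6.55); ex=np.array([np.cos(a),np.sin(a),0]); ey=np.array([-ex[1],ex[0],0]); C=np.array([.5408,.2590,0])
print("tool local",(s["position"]-C)@ex*1e3,(s["position"]-C)@ey*1e3)
p,d=read_camera("top"); W=cloud("top",d); h=cv2.cvtColor(p,cv2.COLOR_BGR2HSV)
import sys; cv2.imwrite(f"pics/top_{sys.argv[1]}.png",p)
k=W-C; x,y,z=k@ex*1e3,k@ey*1e3,W[...,2]*1e3
m=(abs(z-85)<5)&(x>-90)&(x<89)&(abs(y)<98)&(abs(y)>60); print("rim x min,max",np.percentile(x[m],[2,98]) if m.any() else None)
m=(cv2.inRange(h,(8,90,50),(25,255,255))>0)&(abs(x-10)<90)&(abs(y)<95)&(z>30); print("block",m.sum(),[np.percentile(v[m],[3,50,97]).round() for v in(x,y,z)] if m.any() else "")
E
python3 chk.py a
```

```text
21.825 [0.47763473 0.24865821 0.04726106] [-2.67283412 -0.2279018  -0.88984727]
tool local -63.9326640841998 -3.0690103956019823
rim x min,max [-55.19562776  86.77434962]
block 258 [array([-20.,  32.,  61.]), array([-23., -11.,  15.]), array([52., 61., 65.])]
```

The tray slides with about 3 N. I'll push it home.

Request:
{"method": "move_arm", "body": {
  "series": [
    [0,10,1.1,0,0,0,0],
    [0,22,2.5,0,0,0,0],
    [0,35,4,0,0,0,0],
    [0,48,5.5,0,0,0,0],
    [0,61,7,0,0,0,0],
    [0,74,8.5,0,0,0,0],
    [0,87,10,0,0,0,0],
    [0,98,11.2,0,0,0,0]
  ]
}}

```text
time: 22.88
position: [0.5769, 0.2603, 0.0478]
orientation: [-0.057, 0.998, 0.0, 0.0]
contact_force: [-2.7, -0.8, -1.2]
opening: -0.0
finger_force: 1.3
```

Request:
{"method": "move_arm", "body": {
  "series": [
    [0,10,1.1,0,0,0,0],
    [0,18,2,0,0,0,0],
    [0,26,3,0,0,0,0],
    [0,32,3.7,0,0,0,0],
    [0,36,4.1,0,0,0,0],
    [0,39,4.5,0,0,0,0]
  ]
}}

```text
time: 23.62
position: [0.6151, 0.2647, 0.0479]
orientation: [-0.057, 0.998, 0.0, 0.0]
contact_force: [-2.3, -0.6, 0.7]
opening: 0.0002
finger_force: 1.1
```

Still sliding. I'll creep in to the end stop.

Request:
{"method": "move_arm", "body": {
  "series": [
    [0,2,0.2,0,0,0,0],
    [0,4,0.5,0,0,0,0],
    [0,6,0.7,0,0,0,0],
    [0,6,0.7,0,0,0,0]
  ]
}}

```text
time: 24.12
position: [0.6209, 0.2654, 0.0478]
orientation: [-0.057, 0.998, 0.0, -0.0]
contact_force: [-2.3, -1.4, 1.8]
opening: 0.0003
finger_force: 1.1
```

Request:
{"method": "move_arm", "body": {
  "series": [
    [0,1.5,0.2,0,0,0,0],
    [0,3,0.3,0,0,0,0],
    [0,4,0.5,0,0,0,0],
    [0,4,0.5,0,0,0,0]
  ]
}}

```text
time: 24.62
position: [0.6209, 0.2653, 0.0475]
orientation: [-0.057, 0.998, -0.001, -0.004]
contact_force: [-16.8, -1.1, 11.4]
opening: -0.0001
finger_force: 8.5
```

At the end stop. I'll back off and rise clear.

Request:
{"method": "move_arm", "body": {
  "series": [
    [0,-8,-1,0,0,0,0],
    [0,-30,-3.5,0,0,0,0],
    [0,-75,-8.5,10,0,0,0],
    [0,-120,-14,40,0,0,0],
    [0,-150,-17,90,0,0,0],
    [0,-170,-20,140,0,0,0],
    [0,-180,-20,180,0,0,0],
    [0,-180,-20,180,0,0,0]
  ]
}}

```text
time: 25.62
position: [0.4467, 0.2471, 0.2314]
orientation: [-0.057, 0.998, 0.002, 0.004]
contact_force: [-0.4, 0.1, 0.2]
opening: -0.0
finger_force: 0.0
```

```bash
python3 chk.py b; python3 - <<'E'
from h import *
a=np.radians(6.55); ex=np.array([np.cos(a),np.sin(a),0]); ey=np.array([-ex[1],ex[0],0]); C=np.array([.5408,.2590,0])
nest=np.array([.5793,-.2158,.075])
for n in("top","scene"):
    p,d=read_camera(n); cv2.imwrite(f"pics/{n}9.png",p); W=cloud(n,d); k=W-C; x,y,z=k@ex*1e3,k@ey*1e3,W[...,2]*1e3
    m=(abs(z-84)<4)&(x>40)&(x<110)&(abs(y)<95); print(n,"front rim x",np.percentile(x[m],[5,50,95]) if m.any() else None)
    k=W-nest; u,yy,nn=k@U*1e3,k@EY*1e3,k@N*1e3
    m=(p.max(2)<45)&(abs(yy)<14)&(nn>30)&(nn<110)&(u>160)&(u<260); print("open handle",m.sum())
E
```

```text
25.625 [0.44672047 0.2470501  0.23142944] [-0.43833199  0.06075288  0.15862639]
tool local -94.82857481341162 -1.1402252697558282
rim x min,max [88.44973289 88.99516101]
block 0 
top front rim x [88.4735306  91.05692136 93.7158631 ]
open handle 140
scene front rim x None
open handle 118
```

View pics/top_b.png

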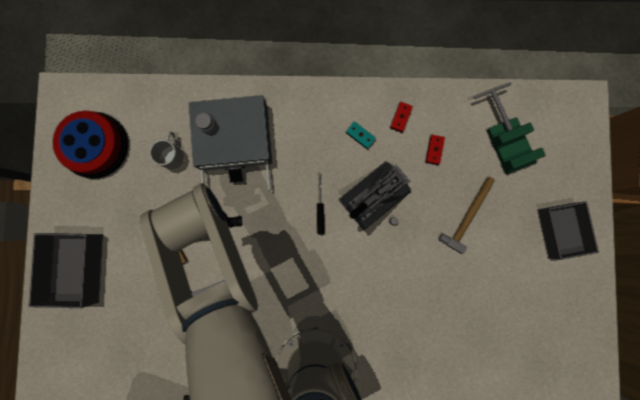

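The top view shows the tray home, its rim and lever at the housing front (236,172). The jig at (375,195) is empty with the clamp open, the bystanders that are in view are in place, and the arm touches nothing. I'll hand it in.

```bash
python3 -c "
from bench import *
print(finish_job())"
```

```text
the job is handed in; nothing more can be done
None
```

The job is handed in: the clamp is open and the tray is home at its end stop. The block was last seen lying flat in the tray partway through the push; once the tray is in, the housing hides it from the cameras.

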